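# Draw a lino block from the drying rack and hold it up to its proof

## Robot

A 7-joint arm with a two-finger parallel gripper is mounted at the origin on the work surface. World frame = base frame: x ahead of the robot, y to its left, z up, the work surface at z = 0. Lengths are in m, angles in rad, forces in N, time in s.
With the tool pointing down it reaches from about 0.4 to 0.85 m from the base axis. Payload 10.4 kg.
Tool frame: the origin (TCP) lies at the very end of the fingers, on their centre line; the grasp point (between the pads) lies 19 mm behind it (manip.grip_point_offset is the distance from the TCP to the grasp point, in m); z points along the fingers, y is the line along which they close (so a half turn about z gives the same grasp; the last joint's range is limited). The gripper opens to 85 mm and grips with 20 to 120 N. Pads are 22 mm wide; open, the fingers measure 114 mm over their backs; the gripper's body (76 mm by 85 mm) begins 54 mm behind the grasp point. The pads swing forward as they close: fully open they stand 13 mm farther back than shut.
Start: joints at [1.148, 0.332, -0.065, 1.46, 0.022, 1.35, -0.088], TCP at [0.243, -0.576, 0.231] pointing down, gripper open.
Joint ranges: [-2.6, 2.6], [-0.5, 2.12], [-1.47, 1.34], [0.16, 2.42], [-1.27, 4.41], [0.06, 2.06], [-2.6, 2.6]. Speed limits (rad/s): [2.22, 2.22, 2.79, 2.79, 3.14, 3.14, 3.14].

## Interface

Orientations are given as a unit quaternion [x, y, z, w].
In Python, from workcell import manip gives the robot as it stands. The module is installed in compiled form; this text tells all that it offers.
- The arm moves only by the tool step_arm, never from a script. Its argument "moves" is a list of rows, each a list of 7 numbers: the closure, from 0 (fully open) to 1 (shut), then the shift along the world's x, y, z in mm, then the turn, a rotation vector about the world's x, y, z in rad. In form: [[grip, tx, ty, tz, ax, ay, az], ...]. A call has 1 to 10 rows; each row is the pose to reach, as a shift and turn from the pose commanded when the call began; what a row does not reach only later rows make up. A row lasts 1/10 s, in which the tool goes at most 50 mm and 8.59 degrees, less where a joint would pass 70% of its speed; a pose out of reach is approached as far as the arm can. A call with a gripper value outside its range is refused whole. The fingers move at their own pace and stop on an object; "grip_force" is the grip in N (left out, the last holds). Time passes only in rows, so rows that repeat a pose let the fingers close. It gives the time, the measured TCP pose, the force, the opening and the grip force at its end, in the units of the state.
- manip.get_obs(): the state, without advancing time (a new reading comes with each control period).
- manip.camera(name): name is "scene" or "top"; returns a dict with "image" (384x512x3 uint8, blue, green, red), "K" (3x3 intrinsics, pixels), "dist_coeffs" ([k1, k2, p1, p2, k3] as OpenCV has them; the pictures are not rectified), "rvec" (rotation vector, rad) and "tvec" (3), from world to camera coordinates, as OpenCV has them. Camera axes: x right, y down, z forward; pixel columns grow to the right and rows downward; lengths in m; the calibration is good to about 2 mm. A picture is of the moment at which its call begins. There is no depth.
- manip.hand_in(): hands the job in; it is judged then, once.
The state is a dict: "clock": time; "joint_pos": joint angles; "joint_velocities": joint speeds; "tau": joint torques, N m; "position": TCP position; "ee_rot": TCP orientation; "ft_force": force on the tool from outside, world axes, zero at the start; "torque": the same for the moment, N m; "grip_width": opening from 0.0 (shut) to 1.0 (fully open); "grasp_force": force on a finger pad.
Only numpy, scipy, OpenCV 4.12 (cv2) and the standard library are available. Lean on these libraries where they do the work, as an engineer would, in place of code of your own. Each camera call takes 0.05 s, during which the arm holds its last target. There are 200 camera calls.

## Task

Take the green lino block by its top edge and draw it straight up out of the drying rack; only once it is clear of the dowels, turn it and hold it up behind its proof (the green print on the black board) so that the two can be compared from the far side of the bench: tipped halfway between upright and flat with the carved face up, square to the board and centred over the middle of the board's near edge (the one on the robot's side), lower edge out over the print and top edge on the robot's side. Finish while holding it there, still and a hand's breadth or more above the tops of the blocks in the rack: do not put it down or let go. Leave the other two blocks, the brayer and the ink tin where they are.

Things in the scene. Friction and masses are not known exactly. Their poses are not given: they have to be found in the camera images.
- green_block: Target: loose rigid printing block, 12 mm plywood faced with 4 mm green lino, 150 long, 100 high, 16 thick, 0.12-0.24 kg, standing on a long edge in one of the rack's slots (which one varies). Origin: middle of its underside. x = out of the carved green face (at +8 mm; plywood back at -8 mm), in the rack level and roughly away from the robot; y = along its length; z = up to its top edge.
- green_top (a point): Middle of the green block's upper long edge, 100 mm from its origin along its z, about 120 mm above the bench at the start; same axes as the block. Pinch the block here across its 16 mm thickness.
- grey_block: Bystander: block of the same size and axes with slate-grey lino, in another slot of the rack.
- brown_block: Bystander: block of the same size and axes with brown lino, in another slot of the rack.
- rack: Beech drying rack fixed on the bench, yaw up to 0.4 either way, 220 x 150 mm, origin under its centre; its x = where the carved faces look. Blocks stand on two runners 20 mm high. Slot centres at x = -72, 0, +72 mm, each 20 mm wide (2 mm play each side) between 8 mm dowels at y = +-50 mm that end 74 mm above the bench: free after a 54 mm lift. 56 mm of air between neighbouring blocks.
- brayer: Bystander: loose ink roller, black rubber roller 38 mm in diameter and 100 mm long, wire frame, dark wooden handle, about 195 mm overall and 50 mm high, lying on the bench to the robot's right of the rack. Origin on the bench under the roller's middle; the handle points along its -x.
- ink_tin: Bystander: closed round ink tin, 66 mm in diameter, 75 mm high, red band, standing on the bench to the robot's left of the rack. Origin: centre of its underside.
- proof: The green block's proof: flat black board, 180 mm (its x) by 240 mm (its y), 2 mm high, with a white A5 sheet and a green print of the block's picture on it, lying fixed on the bench to the robot's left of the rack, yaw up to 0.3 either way. Origin: middle of the board, on the bench. x = away from the robot, y = along the long edges to the robot's left.
- proof_edge (a point): Middle of the near (robot-side) long edge of the proof's black board, 90 mm from its origin along its -x; same axes as the proof. The middle of the block's face is to be held above this point, its length along the edge.
Mind the look-alikes: they are no part of the job. What is shaped like the green_block but orange is not meant.

How it is judged:
On the way:
1. the green block is drawn up clear of the dowels, still upright (within 20 degrees) (height (world z) of green_block above 0.076 m and angle between green_block's own z axis and vertical below 0.35 rad and contact force between green_block and the fingers above 0.5 N), for 0.1 s.
At the end, for the whole second after the job is handed in: Fingers hold the green block still, lower edge 185 mm or more up, free of rack and blocks; carved face up, 30 to 60 degrees off flat; within 15 degrees of square to the proof, 45 mm of centred; lower edge beyond, top edge short of the board's near edge. Others moved under 15 (blocks) or 20 mm (contact force between green_block and the fingers above 1 N and height (world z) of green_block above 0.185 m and angle between green_block's own x axis and vertical between 0.52 and 1.05 rad and angle between the y axis of green_block and the y axis of proof, either way round below 0.26 rad and x of green_block in the frame of proof_edge above 0 m and x of green_top in the frame of proof_edge below 0 m and y of green_block in the frame of proof_edge between -0.045 and 0.045 m and linear speed of green_block below 0.02 m/s and angular speed of green_block below 0.1 rad/s and contact force between green_block and rack below 0.1 N and contact force between green_block and grey_block below 0.1 N and contact force between green_block and brown_block below 0.1 N and distance of each of grey_block, brown_block from where it was at the start of the episode below 0.015 m and distance of each of brayer, ink_tin from where it was at the start of the episode below 0.02 m); the arm keeps its last pose, push and grip.
It fails at once if another block is pulled up, shoved or tipped (distance of any of grey_block, brown_block from where it was at the start of the episode above 0.015 m).
It fails at once if the brayer or the ink tin is shifted (distance of any of brayer, ink_tin from where it was at the start of the episode above 0.02 m).
It also fails if it takes over 35 s, if anything falls off the work surface, if the arm or the gripper's body presses on something with over 40 N, if the wrist force passes 120 N, or if a joint passes its speed limit or range.

## Working session

There is one attempt and no reset: what is moved stays moved. The work goes in short steps, Python scripts to look and compute and a tool call to move; the robot and the scene stay as the last step left them, time stands still between calls to the robot, and variables do not carry over. Pictures are saved under pics/ and viewed, at most 10 in all, crops included, and the job is handed in when it is done.

Besides the shell and the picture viewer there is one more tool, called after "Call:" by a JSON object that holds its "name" and its "arguments". step_arm: Moves the arm, as the interface text tells. Its arguments: {"type":"object","properties":{"moves":{"type":"array","items":{"type":"array","items":{"type":"number"}}},"grip_force":{"type":"number"}},"required":["moves"]}

```bash
mkdir -p pics; python3 - <<'E'
from workcell import manip
import cv2,pickle
d={n:manip.camera(n) for n in("scene","top")}
pickle.dump(d,open("c0.pkl","wb"))
for n in d: cv2.imwrite(f"pics/{n}0.png",cv2.resize(d[n]["image"],(800,600)))
o=manip.get_obs();print(o["position"],o["ee_rot"],o["grip_width"],o["clock"],manip.grip_point_offset)
for n in d: print(d[n]["rvec"],d[n]["tvec"],d[n]["K"],d[n]["dist_coeffs"])
E
```

```text
[ 0.24317617 -0.57538342  0.23058857] [ 9.80077970e-01  1.98612071e-01 -1.54472841e-04 -6.27242481e-04] 0.9991538773640161 0.1 0.0187
[ 1.19405894  2.14169786 -1.08175992] [ 0.29586876 -0.20009812  1.90706623] [[378.72018634   0.         258.52975168]
 [  0.         378.72018634 188.50860803]
 [  0.           0.           1.        ]] [-0.09439407  0.          0.          0.          0.        ]
[ 2.19546703 -2.16091624  0.10263682] [-0.04529837  0.58321953  1.47149118] [[462.86338836   0.         250.55135938]
 [  0.         462.86338836 193.52212534]
 [  0.           0.           1.        ]] [0.06056771 0.         0.         0.         0.        ]
```

View pics/scene0.png

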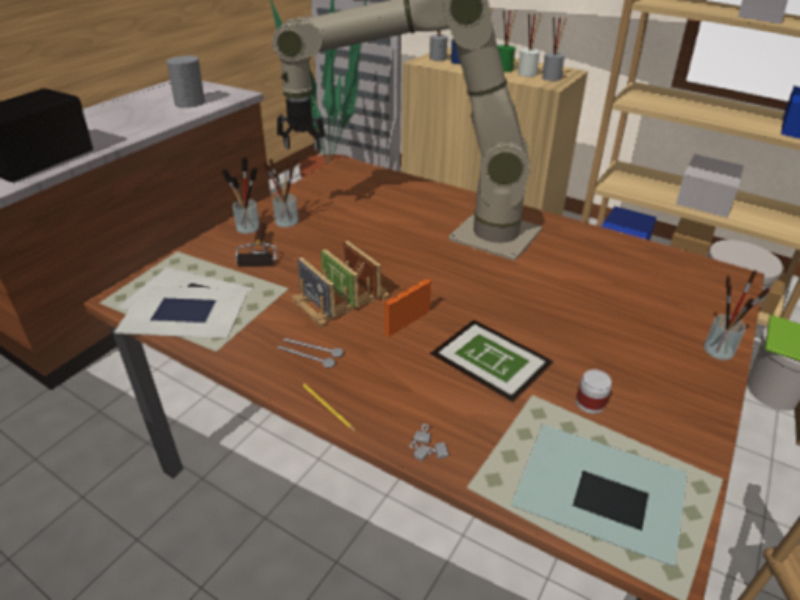

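View pics/top0.png

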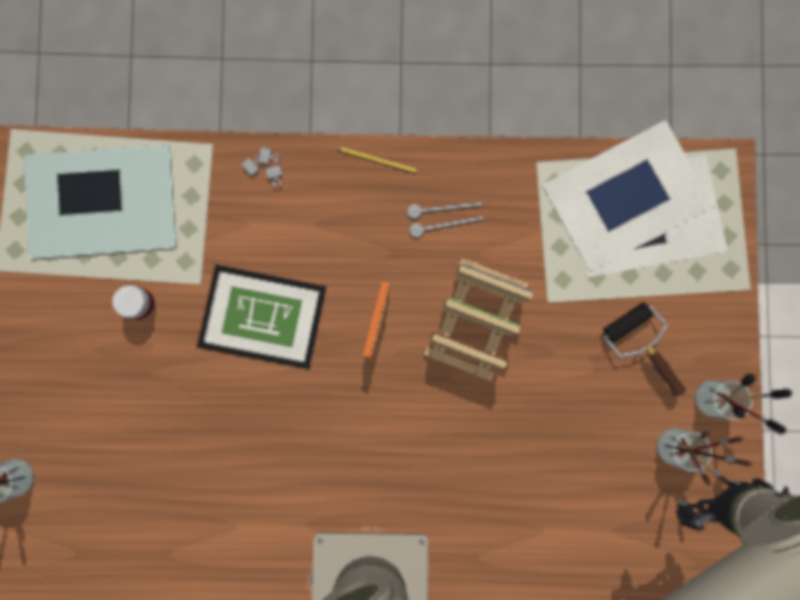

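Both views show grey, green and brown blocks in the rack. Green is in the middle slot, with its top edge near (483,315) of the 800x600 top view. The proof is at about (262,316), the orange decoy at (376,320), the tin at (132,302) and the brayer at (640,340).

```bash
cat > h.py <<'E'
import cv2,numpy as np,pickle
def ray(c,uv,z):
    uv=np.asarray(uv,float).reshape(-1,1,2)
    n=cv2.undistortPoints(uv,c["K"],c["dist_coeffs"]).reshape(-1,2)
    R=cv2.Rodrigues(c["rvec"])[0]; o=-R.T@np.ravel(c["tvec"])
    d=np.c_[n,np.ones(len(n))]@R
    return o+d*((z-o[2])/d[:,2])[:,None]
def proj(c,P): return cv2.projectPoints(np.asarray(P,float).reshape(-1,1,3),c["rvec"],c["tvec"],c["K"],c["dist_coeffs"])[0].reshape(-1,2)
E
python3 - <<'E'
from h import *
d=pickle.load(open("c0.pkl","rb"));t=d["top"];im=t["image"]
hsv=cv2.cvtColor(im,cv2.COLOR_BGR2HSV)
# block tops: bright beige
m=np.zeros(im.shape[:2],np.uint8);m[160:250,265:350]=255
b=((hsv[...,2]>195)&(hsv[...,0]<30)).astype(np.uint8)*255&m
n,l,s,ce=cv2.connectedComponentsWithStats(b)
for i in range(1,n):
    if s[i,4]>60:
        ys,xs=np.where(l==i);r=cv2.minAreaRect(np.c_[xs,ys].astype(np.float32));bp=cv2.boxPoints(r)
        print(s[i,4],r);print(ray(t,bp,.12).round(3)[:,:2].tolist())
# board
k=((hsv[...,2]<60)).astype(np.uint8)*255;k[:,:120]=0;k[:,215:]=0;k[:165]=0;k[240:]=0
ys,xs=np.where(k>0);r=cv2.minAreaRect(np.c_[xs,ys].astype(np.float32));bp=cv2.boxPoints(r)
w=ray(t,bp,.002);print("board",r,w.round(3).tolist(),w.mean(0))
g=((hsv[...,0]>40)&(hsv[...,0]<80)&(hsv[...,1]>80)).astype(np.uint8)*255&m
ys,xs=np.where(g>0);print("green",len(xs),ray(t,np.c_[xs,ys],.118).mean(0))
a=cv2.resize(im[155:255,262:352],(540,600),interpolation=cv2.INTER_NEAREST)
cv2.imwrite("pics/crop.png",a)
E
```

```text
62 ((301.448486328125, 224.634033203125), (43.65184783935547, 1.5795079469680786), 21.037511825561523)
[[0.504, -0.128], [0.509, -0.13], [0.464, -0.253], [0.459, -0.251]]
board ((167.0, 202.5), (71.974609375, 53.14746856689453), 11.309932708740234) [[0.488, 0.366, 0.002], [0.66, 0.338, 0.002], [0.617, 0.106, 0.002], [0.446, 0.136, 0.002]] [0.55259015 0.23644837 0.002     ]Traceback (most recent call last):
  File "<stdin>", line 17, in <module>
  File "h.py", line 4, in ray
    n=cv2.undistortPoints(uv,c["K"],c["dist_coeffs"]).reshape(-1,2)
      ~~~~~~~~~~~~~~~~~~~^^^^^^^^^^^^^^^^^^^^^^^^^^^^
cv2.error: OpenCV(4.12.0) /io/opencv/modules/calib3d/src/undistort.dispatch.cpp:347: error: (-215:Assertion failed) CV_IS_MAT(_src) && CV_IS_MAT(_dst) && (_src->rows == 1 || _src->cols == 1) && (_dst->rows == 1 || _dst->cols == 1) && _src->cols + _src->rows - 1 == _dst->rows + _dst->cols - 1 && (CV_MAT_TYPE(_src->type) == CV_32FC2 || CV_MAT_TYPE(_src->type) == CV_64FC2) && (CV_MAT_TYPE(_dst->type) == CV_32FC2 || CV_MAT_TYPE(_dst->type) == CV_64FC2) in function 'cvUndistortPointsInternal'
```

```bash
python3 - <<'E'
from h import *
d=pickle.load(open("c0.pkl","rb"));t=d["top"];im=t["image"]
print(im[195:212,308].tolist())
a=cv2.resize(im[160:250,265:350],(566,600),interpolation=cv2.INTER_NEAREST)
cv2.imwrite("pics/crop.png",a)
s=d["scene"]["image"]
a=cv2.resize(s[140:220,180:260],(600,600),interpolation=cv2.INTER_NEAREST)
cv2.imwrite("pics/crop2.png",a)
E
```

```text
[[51, 71, 104], [50, 70, 102], [54, 81, 100], [69, 110, 107], [95, 144, 136], [118, 165, 174], [130, 173, 195], [132, 174, 199], [124, 162, 185], [99, 129, 147], [77, 100, 114], [70, 92, 105], [65, 86, 103], [56, 75, 101], [51, 71, 102], [50, 71, 103], [49, 71, 103]]
```

View pics/crop.png

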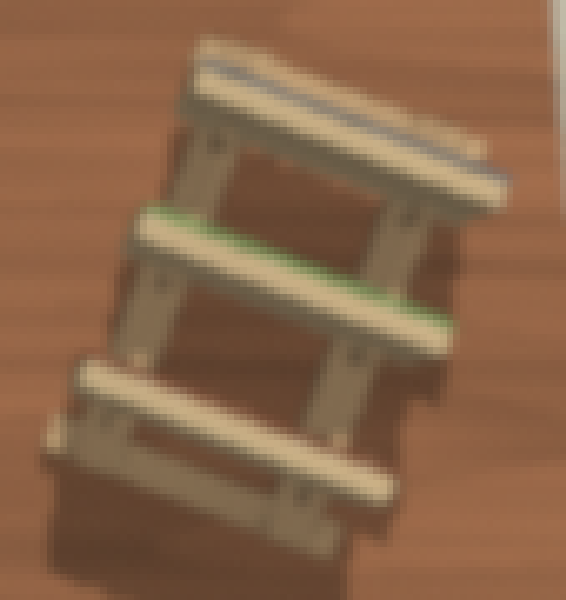

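View pics/crop2.png

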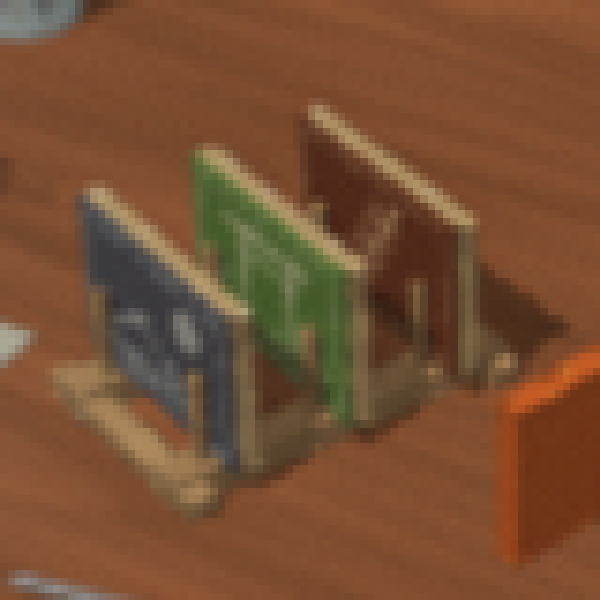

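```bash
python3 - <<'E'
from h import *
d=pickle.load(open("c0.pkl","rb"));t=d["top"];s=d["scene"]
q=np.array([[143,207],[133,238],[453,320],[445,355],[195,70],[503,195],[78,375],[393,488]])/6.663-.5+[265,160]
w=ray(t,q,.12);print(w.round(4)[:,:2].tolist());g=w[:4].mean(0)
v=w[[0,1]].mean(0)-w[[2,3]].mean(0);print("top ctr",g,"len",np.linalg.norm(v),"y yaw-90",np.arctan2(-v[0],v[1]))
for i,j in((4,5),(6,7)):
  u=w[i]-w[j];print(np.linalg.norm(u),np.arctan2(-u[0],u[1]))
q2=np.array([[205,150],[360,262],[95,190],[245,315],[320,108],[473,220]])/7.5-.5+[180,140]
w=ray(s,q2,.12);print("scene",w.round(4)[:,:2].tolist(),w[:2].mean(0));u=w[1]-w[0];print(np.linalg.norm(u),np.arctan2(-u[0],u[1]))
E
```

```text
[[0.5862, -0.1429], [0.572, -0.1385], [0.537, -0.2838], [0.5211, -0.2802], [0.6495, -0.1661], [0.5943, -0.3065], [0.5093, -0.1141], [0.4607, -0.2567]]
top ctr [ 0.55405944 -0.21133332  0.12      ] len 0.14988424335896192 y yaw-90 -0.34051227953417157
0.15084273036179177 -0.374417735071935
0.1506226722511585 -0.328577542051685
scene [[0.5322, -0.2781], [0.5777, -0.1405], [0.5976, -0.3033], [0.6493, -0.1621], [0.4606, -0.2508], [0.5119, -0.1127]] [ 0.55499106 -0.20929965  0.12      ]
0.1448862007938009 -0.31951633555219844
```

Call:
{"name": "step_arm", "arguments": {"moves": [[0.4, 0, 40, 30, 0, 0, 0], [0.4, 30, 80, 50, 0, 0, 0.1], [0.4, 60, 120, 50, 0, 0, 0.2], [0.4, 90, 150, 50, 0, 0, 0.3], [0.4, 120, 180, 50, 0, 0, 0.4], [0.4, 150, 215, 50, 0, 0, 0.5], [0.4, 190, 255, 40, 0, 0, 0.6], [0.4, 230, 290, 30, 0, 0, 0.7], [0.4, 270, 330, 20, 0, 0, 0.83], [0.4, 311, 365, 10, 0, 0, 0.83]], "grip_force": 60}}

```text
clock: 1.1
position: [0.5377, -0.2246, 0.2452]
ee_rot: [0.816, 0.579, -0.0, 0.0]
ft_force: [0.8, -0.9, 0.4]
grip_width: 0.599
grasp_force: 0.0
```

Call:
{"name": "step_arm", "arguments": {"moves": [[0.4, 0, 0, 0, 0, 0, 0], [0.4, 0, 0, 0, 0, 0, 0], [0.4, 0, 0, 0, 0, 0, 0]]}}

```text
clock: 1.4
position: [0.5362, -0.2273, 0.2455]
ee_rot: [0.817, 0.576, -0.0, 0.0]
ft_force: [-1.6, -0.0, 0.6]
grip_width: 0.602
grasp_force: 0.0
```

```bash
python3 - <<'E'
from workcell import manip
from h import *
from scipy.spatial.transform import Rotation as R
o=manip.get_obs();r=R.from_quat(o["ee_rot"]).as_matrix()
print(o["position"],r.round(3),"ytool",np.arctan2(r[1,1],r[0,1]),o["grip_width"],o["joint_pos"],o["clock"])
E
```

```text
[ 0.53618313 -0.22726268  0.24546786] [[ 0.336  0.942 -0.001]
 [ 0.942 -0.336 -0.   ]
 [-0.001 -0.    -1.   ]] ytool -0.3425190073709687 0.6017525682758458 [ 0.68844759  0.26344475 -0.44035276  1.53857211  0.11419533  1.36545227
 -0.10446779] 1.4
```

Call:
{"name": "step_arm", "arguments": {"moves": [[0.4, 18, 17, 0, 0, 0, 0], [0.4, 18, 17, -30, 0, 0, 0], [0.4, 18, 17, -70, 0, 0, 0], [0.4, 18, 17, -110, 0, 0, 0], [0.4, 18, 17, -110, 0, 0, 0], [0.4, 18, 17, -110, 0, 0, 0]]}}

```text
clock: 2.0
position: [0.5544, -0.2103, 0.1366]
ee_rot: [0.817, 0.576, -0.0, 0.0]
ft_force: [-0.2, 0.0, 0.3]
grip_width: 0.603
grasp_force: 0.0
```

```bash
python3 - <<'E'
from workcell import manip
from h import *
s=manip.camera("scene")["image"];t=manip.camera("top")["image"]
a=cv2.resize(s[120:220,170:270],(400,400),interpolation=cv2.INTER_CUBIC)
b=cv2.resize(t[150:250,258:358],(400,400),interpolation=cv2.INTER_CUBIC)
cv2.imwrite("pics/pre.png",np.hstack([a,b]))
print(manip.get_obs()["position"])
E
```

```text
[ 0.55590701 -0.21017193  0.13837476]
```

View pics/pre.png

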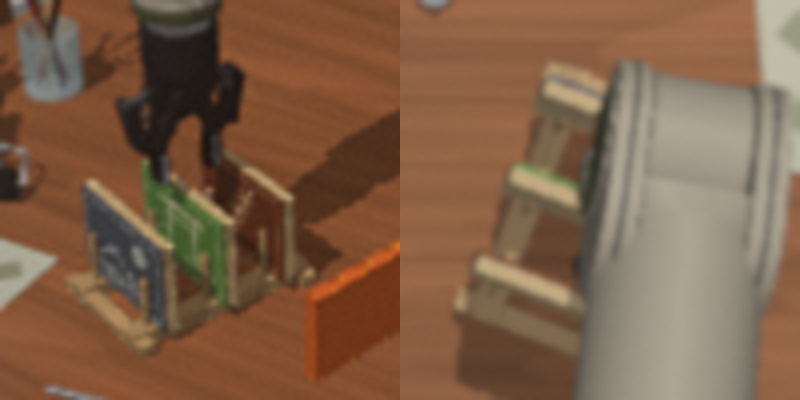

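The fingers straddle the green block's top edge: the front one is at (162,175) and the rear one at (212,160), with air on both sides. I'll descend and grip.

Call:
{"name": "step_arm", "arguments": {"moves": [[0.4, 0, 0, -25, 0, 0, 0], [0.4, 0, 0, -50, 0, 0, 0], [0.4, 0, 0, -50, 0, 0, 0], [0.6, 0, 0, -50, 0, 0, 0], [0.7, 0, 0, -50, 0, 0, 0], [0.8, 0, 0, -50, 0, 0, 0], [1, 0, 0, -50, 0, 0, 0], [1, 0, 0, -50, 0, 0, 0], [1, 0, 0, -50, 0, 0, 0]]}}

```text
clock: 3.0
position: [0.5559, -0.2096, 0.0875]
ee_rot: [0.817, 0.577, 0.001, 0.001]
ft_force: [-1.3, 0.2, 7.0]
grip_width: 0.177
grasp_force: 60.2
```

Call:
{"name": "step_arm", "arguments": {"moves": [[1, 0, 0, 0, 0, 0, 0], [1, 0, 0, 0, 0, 0, 0]], "grip_force": 80}}

```text
clock: 3.2
position: [0.5559, -0.2095, 0.0875]
ee_rot: [0.817, 0.577, 0.001, 0.001]
ft_force: [0.2, -0.3, 6.9]
grip_width: 0.176
grasp_force: 78.3
```

Call:
{"name": "step_arm", "arguments": {"moves": [[1, 0, 0, 8, 0, 0, 0], [1, 0, 0, 18, 0, 0, 0], [1, 0, 0, 30, 0, 0, 0], [1, 0, 0, 45, 0, 0, 0], [1, 0, 0, 60, 0, 0, 0], [1, 0, 0, 80, 0, 0, 0], [1, 0, 0, 100, 0, 0, 0], [1, 0, 0, 130, 0, 0, 0], [1, 0, 0, 160, 0, 0, 0], [1, 0, 0, 190, 0, 0, 0]]}}

```text
clock: 4.2
position: [0.5546, -0.209, 0.278]
ee_rot: [0.817, 0.577, 0.0, 0.0]
ft_force: [0.3, -0.1, -1.2]
grip_width: 0.177
grasp_force: 77.9
```

Call:
{"name": "step_arm", "arguments": {"moves": [[1, 0, 0, 20, 0, 0, 0], [1, 0, 0, 20, 0, 0, 0]]}}

```text
clock: 4.4
position: [0.556, -0.2092, 0.2998]
ee_rot: [0.817, 0.577, 0.002, 0.002]
ft_force: [0.9, 0.1, -3.1]
grip_width: 0.176
grasp_force: 78.2
```

```bash
python3 - <<'E'
from workcell import manip
from h import *
from scipy.spatial.transform import Rotation as R
s=manip.camera("scene");t=manip.camera("top")["image"]
a=cv2.resize(s["image"][70:220,150:300],(400,400),interpolation=cv2.INTER_CUBIC)
b=cv2.resize(t[130:280,238:388],(400,400),interpolation=cv2.INTER_CUBIC)
cv2.imwrite("pics/lift.png",np.hstack([a,b]))
o=manip.get_obs();print(o["position"],o["ee_rot"],o["grasp_force"],o["joint_pos"])
# target: face middle over edge at (0.467,0.251); block rot: yaw psi=-.17, tilt -45 about y
yb=-.17;c=R.from_euler("z",yb)*R.from_euler("y",-np.pi/4)
r0=R.from_quat(o["ee_rot"]);bl0=R.from_euler("z",-.34)
off=bl0.inv().apply(o["position"]-np.array([.5545,-.2105,o["position"][2]-.0875+.07])) # tcp rel to block mid
print("off",off)
for zm in(.27,):
  p=np.array([.467,.251,zm])+c.apply([-0.0,0,0])+c.apply([0,0,off[2]])
  turn=(c*bl0.inv());print("tcp",p,"shift mm",(p-o["position"])*1e3,"rotvec",turn.as_rotvec())
E
```

```text
[ 0.55473425 -0.20908459  0.29573632] [8.16795044e-01 5.76927898e-01 1.29069227e-04 2.01110447e-04] 78.24329137802124 [ 0.65054397  0.26881107 -0.45403786  1.42916238  0.11743242  1.46996244
 -0.14193228]
off [-0.00025118  0.0014125   0.0175    ]
tcp [0.45480401 0.25309352 0.28237437] shift mm [-99.93023959 462.17811502 -13.36195515] rotvec [-0.19834179 -0.76087835  0.16116194]
```

View pics/lift.png

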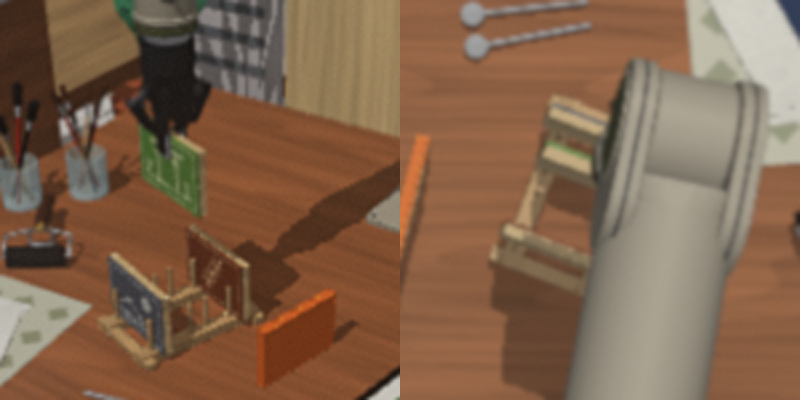

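The green block hangs clear and upright, with its lower edge well above the dowel tops. Grey and brown are still in the rack. I'll swing over to the proof while tipping the block.

Call:
{"name": "step_arm", "arguments": {"moves": [[1, -5, 30, 5, 0, 0, 0], [1, -15, 70, 5, -0.02, -0.07, 0.02], [1, -25, 115, 5, -0.04, -0.16, 0.03], [1, -35, 160, 5, -0.06, -0.24, 0.05], [1, -45, 205, 5, -0.09, -0.33, 0.07], [1, -55, 250, 5, -0.11, -0.42, 0.09], [1, -65, 295, 5, -0.13, -0.51, 0.11], [1, -75, 340, 5, -0.16, -0.6, 0.13], [1, -85, 385, 5, -0.18, -0.68, 0.145], [1, -95, 425, 5, -0.2, -0.76, 0.16]]}}

```text
clock: 5.5
position: [0.4591, 0.2145, 0.2998]
ee_rot: [0.707, 0.595, 0.245, 0.293]
ft_force: [0.9, -0.6, -2.6]
grip_width: 0.175
grasp_force: 78.8
```

Call:
{"name": "step_arm", "arguments": {"moves": [[1, 0, 10, 0, 0, 0, 0], [1, 0, 20, 0, 0, 0, 0], [1, 0, 30, 0, 0, 0, 0], [1, 0, 30, 0, 0, 0, 0]]}}

```text
clock: 5.9
position: [0.4599, 0.2437, 0.2993]
ee_rot: [0.708, 0.596, 0.243, 0.291]
ft_force: [0.1, 0.6, -2.1]
grip_width: 0.173
grasp_force: 78.9
```

```bash
cat > st.py <<'E'
from workcell import manip
from h import *
from scipy.spatial.transform import Rotation as R
o=manip.get_obs();p=o["position"];r=R.from_quat(o["ee_rot"])
# block axes from tool: x=tool y, z=-tool z, y=-... 
m=r.as_matrix();bx,bz=m[:,1],-m[:,2];by=np.cross(bz,bx)
o0=p-bz*.0875+bz*.02;top=o0+bz*.1
e=np.array([.467,.251,0]);P=R.from_euler("z",-.17)
print("tcp",p,o["joint_pos"].round(2) if hasattr(o["joint_pos"],"round") else o["joint_pos"],o["grasp_force"],o["clock"])
print("org",o0,"tilt",np.degrees(np.arccos(bx[2])),"org in edge",P.inv().apply(o0-e),"top",P.inv().apply(top-e),"yerr",np.arccos(abs(by@P.as_matrix()[:,1])))
c=R.from_euler("z",-.17)*R.from_euler("y",-np.pi/4);B=R.from_matrix(np.c_[bx,by,bz])
print("need turn",(c*B.inv()).as_rotvec(),"shift mm",1e3*(np.array([.467,.251,.29])+c.apply([0,0,.0175])-p))
E
python3 st.py
```

```text
tcp [0.45992425 0.24368413 0.29929917] [ 0.37 -0.46 -1.09  2.08  0.28  0.81 -1.09] 78.87036323547363 5.9
org [0.50657838 0.23545341 0.25121697] tilt 45.42491398895485 org in edge [ 0.04163806 -0.00862652  0.25121697] top [-0.02854579 -0.00830205  0.32244985] yerr 0.0033002012857195093
need turn [ 0.00059618 -0.00762776  0.00271371] shift mm [-5.12023629  9.40939802  3.0752014 ]
```

Almost exact. I'll make a small correction, let it settle, and check the pictures.

Call:
{"name": "step_arm", "arguments": {"moves": [[1, -5, 9, 0, 0, 0, 0], [1, -5, 9, 0, 0, 0, 0], [1, -5, 9, 0, 0, 0, 0], [1, -5, 9, 0, 0, 0, 0], [1, -5, 9, 0, 0, 0, 0], [1, -5, 9, 0, 0, 0, 0]]}}

```text
clock: 6.5
position: [0.4556, 0.2518, 0.3004]
ee_rot: [0.708, 0.595, 0.244, 0.291]
ft_force: [-0.3, -0.2, -2.7]
grip_width: 0.175
grasp_force: 78.8
```

```bash
python3 st.py; python3 - <<'E'
from workcell import manip
from h import *
d0=pickle.load(open("c0.pkl","rb"))
s=manip.camera("scene");t=manip.camera("top")
a=s["image"][90:290,150:400].copy();b=t["image"][130:330,60:360]
cv2.imwrite("pics/end.png",np.vstack([np.hstack([cv2.resize(a,(400,320)),cv2.resize(b,(400,267+53))])]))
hsv=cv2.cvtColor(s["image"],cv2.COLOR_BGR2HSV)
E
```

```text
tcp [0.45557685 0.25177586 0.30042998] [ 0.38 -0.46 -1.11  2.07  0.29  0.82 -1.11] 78.78467202186584 6.5
org [0.50228433 0.24349513 0.25240821] tilt 45.3517387735582 org in edge [ 0.03604539 -0.0014272   0.25240821] top [-0.03422888 -0.00104308  0.32355157] yerr 0.004572699799780725
need turn [-7.72953949e-05 -6.21726027e-03  4.46740620e-03] shift mm [-0.77284153  1.31766335  1.94438955]
```

View pics/end.png

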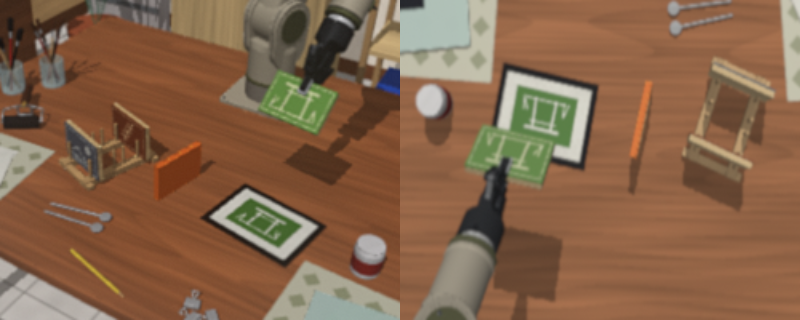

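The block is held carved face up over the board's near edge, centred around (510,155) in the right-hand view. The rack, tin and decoy are undisturbed. I'll check the centre with a ray, then hand in if it agrees.

```bash
python3 - <<'E'
from workcell import manip
from h import *
t=manip.camera("top");w=ray(t,[142.5,226.9],.29)[0];print(w)
o=manip.get_obs();print(o["clock"],np.abs(o["joint_velocities"]).max())
if np.hypot(w[0]-.467,w[1]-.251)<.025: print(manip.hand_in())
E
```

```text
[0.46747446 0.24822622 0.29      ]
6.65 0.0019958296107543496
the job is handed in; nothing more can be done
None
```

The green block was drawn straight up out of the rack and is held still over the middle of the proof's near edge: carved face up, tipped about 45°, lower edge about 0.25 m up, other items left in place. The job is handed in; the verdict was not shown.

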